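# Push a steel blank under the spring flap of the cooling box

### The arm

A 7-joint arm with a two-finger parallel gripper is mounted at the origin on the work surface. World frame = base frame: x ahead of the robot, y to its left, z up, the work surface at z = 0. Lengths are in m, angles in rad, forces in N, time in s.
With the tool pointing down it reaches from about 0.425 to 0.875 m from the base axis. Payload 9.9 kg.
Tool frame: the origin (TCP) lies midway between the tips of the shut fingers; the grasp point (between the pads) lies 19 mm behind it; z points along the fingers, y is the direction in which the jaws open and shut (so a half turn about z gives the same grasp; the last joint's range is limited). The gripper opens to 85 mm and grips with 20 to 120 N. Pads are 22 mm wide; open, the fingers measure 114 mm over their backs; the gripper's body (76 mm by 85 mm) begins 54 mm behind the grasp point. The pads swing forward as they close: fully open they stand 13 mm farther back than shut.
Start: joints at [1.059, 0.576, 0.025, 1.437, -0.015, 1.129, -0.057], TCP at [0.28, -0.614, 0.231] pointing down, gripper open.
Joint ranges: [-2.76, 2.76], [-0.34, 2.15], [-1.52, 1.57], [0.19, 2.46], [-1.09, 4.23], [0.17, 1.99], [-2.82, 2.82]. Speed limits (rad/s): [2.22, 2.22, 3.01, 3.01, 3.14, 3.14, 3.14].

### API

Orientations are given as [roll, pitch, yaw] about the fixed x, y, z axes, in that order (R = Rz(yaw) Ry(pitch) Rx(roll)).
In Python, from bench import arm, get_image, get_calibration, spotter gives the robot as it stands. The module is installed in compiled form; this text tells all that it offers.
- The arm moves only by the tool step_arm, never from a script. Its argument "increments" is a list of rows, each an object of numbers: "dx", "dy", "dz": the shift along the tool's x, y, z in m; "wx", "wy", "wz": the turn, a rotation vector about the tool's x, y, z in degrees; "fingers": the opening, from 0 (shut) to 1 (fully open). A call has 1 to 8 rows; each row shifts and turns the pose as measured when the row begins, along the tool's axes as they then stand; what a row does not reach is not made up. A row lasts 1/8 s, in which the tool goes at most 62.5 mm and 10.7 degrees, less where a joint would pass 70% of its speed; a pose out of reach is approached as far as the arm can. A call with a gripper value outside its range is refused whole. The fingers move at their own pace and stop on an object; the grip force is fixed at half the most. Time passes only in rows, so rows that do not move let the fingers close. It gives the time, the measured TCP pose, the force and the opening at its end, in the units of the state.
- arm.state(): the state, without advancing time (a new reading comes with each control period).
- get_image(name): name is "scene" or "top" or "wrist"; returns the picture (480x640x3 uint8, red, green, blue); there is no depth.
- get_calibration(name): a dict with "intrinsics" (3x3 intrinsics, pixels), "dist_coeffs" ([k1, k2, p1, p2, k3] as OpenCV has them; the pictures are not rectified), "world_from_camera" (4x4, takes a point from camera to world coordinates); the wrist camera has in their place "hand_eye" (4x4, takes a point from camera to tool coordinates, whose origin is the TCP and whose axes are the flange's). Camera axes: x right, y down, z forward; pixel columns grow to the right and rows downward; lengths in m; the calibration is good to about 2 mm. A picture is of the moment at which its call begins: read the wrist's pose just before it. get_calibration takes no time and is no camera call.
- arm.hand_in(): hands the job in, once; it reports no verdict.
Trained networks look in the newest picture that a camera, given by its name, has taken for a name from the list of things; names that differ only in an ending like _2 or _b are one class to them, and where a whole thing is asked for, a point or a joint stands for the part that bears it (a point fixed in the world has none). Each returns a list of dicts, best first, with "confidence" (0 to 1); they miss things now and then, are a little off and sometimes report something else, mostly with a low value. They report only what shows in the picture. A call takes as long as a camera call. They do not tell look-alikes from the thing itself.
- spotter.outline_of(camera, thing): "mask" (480x640 bool, what is visible of it) and "point" ([column, row] in pixels, amid what is visible of it).
The state is a dict: "time": time; "joints": joint angles; "qd": joint speeds; "tau": joint torques, N m; "position": TCP position; "tool_rot": TCP orientation; "contact_force": force on the tool from outside, world axes, zero at the start; "torque": the same for the moment, N m; "width": opening from 0.0 (shut) to 1.0 (fully open).
Only numpy, scipy, OpenCV 4.12 (cv2) and the standard library are available. Lean on these libraries where they do the work, as an engineer would, in place of code of your own. Each camera call takes 0.05 s, during which the arm holds its last target. There are 200 camera calls.

### The job

Push the flat steel blank along its feed channel, and with one fingertip hold the cooling box's spring flap open by its thumb tab while the other fingertip pushes the blank under the flap, so that it drops into the box; then let the flap close and come away. Push the blank only - do not pick it up, and do not shove the flap open with it - and leave the other things on the bench as they are.

Things in the scene. Friction and masses are not known exactly. Their poses are not given: they have to be found in the camera images.
- box: Fixed steel cooling box with feed channel. Origin on the bench below the flap's hinge pin, mid-width; x along the channel into the box (the way the blank is pushed), y to the tab side, z up. All mm below are in this frame. A ledge (top z 45, y -33 to -100, x -170 to -60) holds a stub and a nut. Beside the deck on the tab side (y over 33) the space under the tab is free down to the bench.
- mouth (a point): Point (0, 0, 60) of the box: below the hinge pin, at deck height. Feed deck: top at z 60, from x -200 to x -8, where it ends in a straight drop into the bin. Rails along it (tops z 74) leave 54 clear for the blank (y -27 to 27).
- bin (a point): Point (44, 0, 8) of the box: middle of the bin's floor. Bin inside: x -8 to 96, y -43 to 43; side walls up to z 108, back wall to z 80; open on top but for two thin cross bars at z 103, x 60 and 85.
- flap (a joint): Flap angle, rad: 0 closed, max 1.45. The flap plate hangs from the hinge pin down to z 62, y -39 to 39; opening swings its lower edge into the box (+x) and up. The thumb tab beside it is one piece with it: pressing the tab down opens the flap by the same angle. Spring: 0.2 N m to start opening, 0.35 N m at 1.25 rad (3 to 11 N at the finger); springs shut when let go.
- hinge (a point): Point (0, 0, 100) of the box, on the axis of the hinge pin: 8 thick, along y from y -49 to 97. A finger pointing down can go no further into the box than about x -5, in front of this pin.
- tab_end (a point): Middle of the free end of the thumb tab, at (-80, 77, 100) of the box when closed. The tab is a flat plate, 80 long, 40 wide, 3 thick, y 57 to 97, level at z 100 when closed, from the pin (x 0) towards the robot to x -80. A fingertip that holds it down and then moves low towards the pin opens the flap further.
- blank_mid (a point): Centre of the loose blank: flat dark steel block 40 long (along the channel), 46 wide, 14 thick, about 0.2 kg, lying on the deck between the rails, centre 60 to 130 before the hinge pin, at z 67. Axes as the box's at the start. With its centre well past the deck's end it tips and drops into the bin.
- stub: Bystander, to be left alone: short upright round steel stub, 22 across, 28 tall, on the box's ledge. Origin at its underside.
- nut: Bystander, to be left alone: round collar nut, 30 across, 12 high, on the box's ledge. Origin at its underside.
- firebrick: Bystander, to be left alone: terracotta firebrick 100 x 55 x 45 on the bench beside the bin, on the tab side. Origin at its underside.
- hammer: Bystander, to be left alone: hammer lying at the left. Origin at its underside.
- wrench: Bystander, to be left alone: wrench lying at the left. Origin at its underside.
- brush: Bystander, to be left alone: brush lying at the right. Origin at its underside.
- pan: Bystander, to be left alone: white pan 116 across, 65 high, with a long handle towards the right. Origin at its underside.
- tongs: Bystander, to be left alone: black smith's tongs, 260 long, lying at the right. Origin at its underside.
There are look-alikes about, which are no part of the job. Leave any green, red or white look-alike of the part that bears blank_mid alone.

How it is judged:
On the way, in this order (a step that is already met when the one before it is completed fails the run):
1. a finger holds the flap open while the blank is still outside on the deck (value of joint flap above 0.35 rad and contact force between the fingers and flap above 0.5 N and x of blank_mid in the frame of box below -0.015 m and z of blank_mid in the frame of box above 0.062 m), for 0.1 s.
2. the blank has gone under the flap while a finger still holds the flap open (value of joint flap above 0.35 rad and contact force between the fingers and flap above 0.5 N and x of blank_mid in the frame of box above 0 m), for 0.05 s.
At the end, for the whole second after the job is handed in: The blank lies at rest inside the bin (its centre past the end of the deck, between the walls and below 55 mm above the bench), and the flap is shut (under 0.08 rad) (x of blank_mid in the frame of box between -0.008 and 0.095 m and y of blank_mid in the frame of box between -0.045 and 0.045 m and z of blank_mid in the frame of box below 0.055 m and value of joint flap below 0.08 rad and linear speed of blank below 0.02 m/s); the robot touches nothing.
It fails at once if the blank is lifted (centre more than 25 mm above where it lies on the deck) (z of blank_mid in the frame of box above 0.092 m).
It fails at once if the blank shoves the flap (more than 3 N between them) (contact force between blank and flap above 3 N).
It fails at once if another thing on the bench is moved by more than 25 mm (distance of any of stub, nut, firebrick, hammer, wrench, brush, pan, tongs from where it was at the start of the episode above 0.025 m).
It also fails if it takes over 48 s, if anything falls off the work surface, if the arm or the gripper's body presses on something with over 40 N, if the wrist force passes 120 N, or if a joint passes its speed limit or range.

## Working session

There is one attempt and no reset: what is moved stays moved. The work goes in short steps, Python scripts to look and compute and a tool call to move; the robot and the scene stay as the last step left them, time stands still between calls to the robot, and variables do not carry over. Pictures are saved under pics/ and viewed, about 8 in all and at most 12, crops included, and the job is handed in when it is done.

Besides the shell and the picture viewer there is one more tool, called after "Request:" as name(argument=value, ...), one argument or row to a line, values as JSON. step_arm: Moves the arm, as the interface text tells. Its arguments: {"type":"object","properties":{"increments":{"type":"array"}},"required":["increments"]}

```bash
mkdir -p pics; python3 - <<'E'
from bench import arm,get_image,get_calibration,spotter
import cv2,numpy as np
s=arm.state();print({k:np.round(s[k],3).tolist() for k in s})
ims=[]
for c in("scene","top"):
    im=get_image(c);cv2.imwrite(f"pics/{c}0.png",im[:,:,::-1])
    k=get_calibration(c);print(c,np.round(k["intrinsics"],1).tolist(),k["dist_coeffs"],np.round(k["world_from_camera"],3).tolist())
    for t in("blank_mid","flap","tab_end","box","stub","nut","firebrick"):
        for d in spotter.outline_of(c,t)[:4]:
            m=d["mask"];print(c,t,round(d["confidence"],2),np.round(d["point"]),m.sum(),cv2.boundingRect(m.astype(np.uint8)))
print(get_calibration("wrist"))
E
```

```text
{'time': 0.0, 'joints': [1.059, 0.577, 0.025, 1.438, -0.015, 1.129, -0.056], 'qd': [-0.001, -0.001, 0.0, 0.0, -0.001, -0.0, -0.002], 'tau': [0.001, -76.575, 2.251, -28.596, 0.015, 0.013, 0.0], 'position': [0.28, -0.614, 0.23], 'tool_rot': [-3.14, 0.0, 0.428], 'contact_force': [-0.427, 0.583, -0.223], 'torque': [0.055, -0.007, 0.024], 'width': 0.999}
scene [[542.6, 0.0, 318.6], [0.0, 542.6, 235.9], [0.0, 0.0, 1.0]] [-0.08207832  0.          0.          0.          0.        ] [[-0.655, 0.44, -0.614, 1.296], [0.755, 0.37, -0.541, 0.611], [-0.011, -0.819, -0.574, 0.757], [0.0, 0.0, 0.0, 1.0]]
scene blank_mid 0.71 [256. 233.] 161 (250, 228, 20, 12)
scene blank_mid 0.69 [297. 215.] 165 (288, 211, 18, 12)
scene blank_mid 0.57 [390. 274.] 349 (377, 263, 28, 20)
scene blank_mid 0.33 [333. 320.] 1911 (304, 293, 57, 54)
scene flap 0.76 [323. 240.] 848 (282, 228, 75, 31)
scene tab_end 0.95 [326. 244.] 850 (284, 230, 71, 29)
scene tab_end 0.68 [320. 213.] 89 (318, 207, 8, 13)
scene box 0.87 [292. 252.] 6131 (245, 207, 126, 99)
scene box 0.18 [324. 245.] 996 (282, 229, 74, 31)
scene nut 0.46 [323
[... 959 characters left out ...]
.47 [325. 257.] 121 (321, 253, 13, 13)
top firebrick 0.96 [248. 192.] 878 (234, 170, 27, 41)
{'intrinsics': array([[369.05194705,   0.        , 322.26792006],
       [  0.        , 369.05194705, 238.90751895],
       [  0.        ,   0.        ,   1.        ]]), 'dist_coeffs': array([-0.0559362,  0.       ,  0.       ,  0.       ,  0.       ]), 'hand_eye': array([[ 4.33407736e-04, -9.50882218e-01, -3.09552611e-01,
         7.95093442e-02],
       [ 9.99999821e-01,  5.40154507e-04, -2.59134168e-04,
         4.98108023e-05],
       [ 4.13612310e-04, -3.09552443e-01,  9.50882282e-01,
        -1.41848730e-01],
       [ 0.00000000e+00,  0.00000000e+00,  0.00000000e+00,
         1.00000000e+00]])}
```

```bash
python3 - <<'E'
import cv2,numpy as np
im=cv2.imread("pics/top0.png");c=im[150:330,205:445];cv2.imwrite("pics/topc.png",cv2.resize(c,(800,600),interpolation=cv2.INTER_CUBIC))
E
```

```text
(no output)
```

View pics/topc.png

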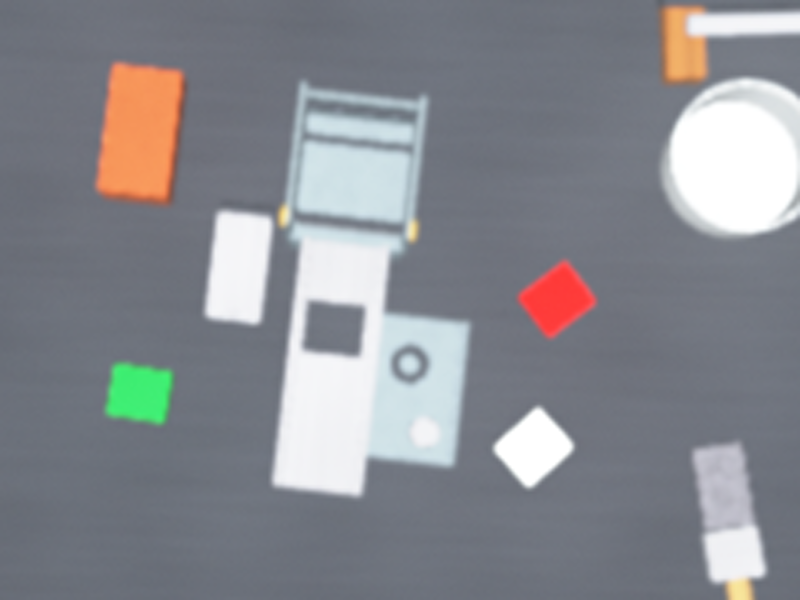

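View pics/scene0.png

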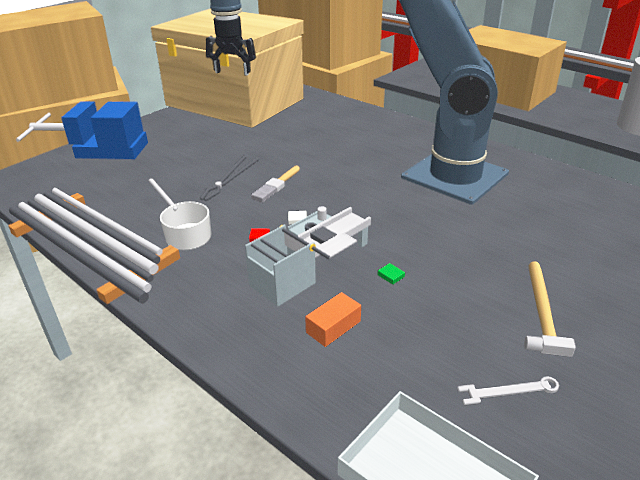

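Candidates for the blank (crop pixels): the dark block on the deck at (334,328), green at (139,393), red at (557,299) and white at (534,447). The description picks the dark one, full-image (305,248). The thumb tab is the light plate at crop (238,267), beside the channel.

```bash
cat > h.py <<'E'
import numpy as np,cv2
from scipy.optimize import least_squares
from bench import arm,get_image,get_calibration,spotter
from scipy.spatial.transform import Rotation as R
def wTc(c,s=None):
    k=get_calibration(c)
    if c!="wrist": return k,np.array(k["world_from_camera"])
    T=np.eye(4);T[:3,:3]=R.from_euler("xyz",s["tool_rot"]).as_matrix();T[:3,3]=s["position"]
    return k,T@k["hand_eye"]
def proj(P,k,T):
    Ti=np.linalg.inv(T);r,_=cv2.Rodrigues(Ti[:3,:3])
    return cv2.projectPoints(np.array(P,float),r,Ti[:3,3],k["intrinsics"],k["dist_coeffs"])[0][:,0]
def box2w(p,B):
    p=np.array(p,float);c,s=np.cos(p[2]),np.sin(p[2]);B=np.array(B,float)/1000
    return B@np.array([[c,-s,0],[s,c,0],[0,0,1]]).T+[p[0],p[1],0]
def fit(B,uv,k,T,x0):
    r=least_squares(lambda p:(proj(box2w(p,B),k,T)-uv).ravel(),x0);return r.x,r.fun.reshape(-1,2)
E
python3 - <<'E'
from h import *
k,T=wTc("top")
B=[(0,57,101),(0,97,101),(-80,97,101),(-80,57,101),(-60,-100,45),(-170,-100,45)]
uv=np.array([(272,216),(219,210),(205,317),(260,325),(469,321),(453,466)])/3.3333+[205,150]
p,e=fit(B,uv,k,T,[.6,0,-.1]);print(p.round(4),e.round(1).tolist())
bl=np.array([(307,299),(366,304),(360,357),(302,351)]).mean(0)/3.3333+[205,150]
q,_=fit([(0,0,74)],bl[None],k,T,[.55,0,0]) if 0 else (least_squares(lambda a:(proj(box2w(p,[(a[0],a[1],74)]),k,T)-bl).ravel(),[-80,0]).x,0)
print("blank",q.round(1)); print(box2w(p,[(-100,0,0),(0,0,0)]).round(3))
E
```

```text
[ 0.6195 -0.0422 -0.073 ] [[-0.2, 0.0], [-0.3, 0.2], [0.5, 0.0], [0.1, -0.7], [-0.4, 0.7], [0.3, -0.2]]
blank [-76.2   2.4]
[[ 0.52  -0.035  0.   ]
 [ 0.619 -0.042  0.   ]]
```

Request:
step_arm(
  increments=[
    {"dx": 0.044, "dy": -0.044, "fingers": 0},
    {"dx": 0.044, "dy": -0.044, "fingers": 0},
    {"dx": 0.044, "dy": -0.044, "fingers": 0},
    {"dx": 0.044, "dy": -0.044, "fingers": 0},
    {"dx": 0.044, "dy": -0.044, "fingers": 0},
    {"dx": 0.044, "dy": -0.044, "fingers": 0},
    {"dx": 0.044, "dy": -0.044, "fingers": 0},
    {"dx": 0.044, "dy": -0.044, "fingers": 0},
  ],
)

```text
validation failed for argument at $.in...
```

Request:
step_arm(
  increments=[
    {"wz": 9.6, "fingers": 0},
    {"wz": 9.6, "fingers": 0},
    {"wz": 9.6, "fingers": 0},
  ],
)

```text
validation failed for argument at $.in...
```

Request:
step_arm(
  increments=[
    {"dx": 0.044, "dy": -0.044, "dz": 0.0, "wx": 0.0, "wy": 0.0, "wz": 0.0, "fingers": 0.0},
  ],
)

```text
time: 0.92
position: [0.2993, -0.5587, 0.2305]
tool_rot: [3.14, 0.002, 0.422]
contact_force: [3.0, 0.4, 1.5]
width: 0.818
```

Request:
step_arm(
  increments=[
    {"dx": 0.044, "dy": -0.044, "dz": 0.0, "wx": 0, "wy": 0, "wz": 4.0, "fingers": 0},
    {"dx": 0.047, "dy": -0.041, "dz": 0.0, "wx": 0, "wy": 0, "wz": 4.0, "fingers": 0},
    {"dx": 0.044, "dy": -0.044, "dz": 0.0, "wx": 0, "wy": 0, "wz": 4.0, "fingers": 0},
    {"dx": 0.041, "dy": -0.047, "dz": 0.0, "wx": 0, "wy": 0, "wz": 4.0, "fingers": 0},
    {"dx": 0.038, "dy": -0.049, "dz": 0.0, "wx": 0, "wy": 0, "wz": 4.0, "fingers": 0},
    {"dx": 0.034, "dy": -0.052, "dz": 0.0, "wx": 0, "wy": 0, "wz": 4.0, "fingers": 0},
    {"dx": 0.03, "dy": -0.054, "dz": 0.0, "wx": 0, "wy": 0, "wz": 4.0, "fingers": 0},
    {"dx": 0.027, "dy": -0.056, "dz": 0.0, "wx": 0, "wy": 0, "wz": 0.0, "fingers": 0},
  ],
)

```text
time: 1.92
position: [0.5378, -0.118, 0.2313]
tool_rot: [3.138, -0.004, -0.087]
contact_force: [0.6, -1.0, -1.0]
width: 0.002
```

Request:
step_arm(
  increments=[
    {"dx": -0.023, "dy": -0.041, "dz": 0.0, "wx": 0, "wy": 0, "wz": -0.8, "fingers": 0},
    {"dx": -0.023, "dy": -0.041, "dz": 0.0, "wx": 0, "wy": 0, "wz": 0, "fingers": 0},
    {"dx": 0, "dy": 0, "dz": 0.0, "wx": 0, "wy": 0, "wz": 0, "fingers": 0},
  ],
)

```text
time: 2.3
position: [0.4998, -0.0236, 0.2306]
tool_rot: [3.14, -0.006, -0.063]
contact_force: [0.3, 0.2, 0.3]
width: 0.001
```

```bash
python3 - <<'E'
from h import *
s=arm.state();print(s["position"],s["tool_rot"])
im=get_image("wrist");k,T=wTc("wrist",s)
im=im[:,:,::-1].copy();cv2.imwrite("pics/w1.png",im)
for t in("blank_mid","flap"):
    for d in spotter.outline_of("wrist",t)[:4]: print(t,d["confidence"],d["point"],cv2.boundingRect(d["mask"].astype(np.uint8)))
p=[.6195,-.0422,-.073]
for q in proj(box2w(p,[(0,57,101),(0,97,101),(-80,97,101),(-80,57,101),(-60,-100,45),(-170,-100,45),(-56,23,74),(-96,23,74),(-56,-23,74),(-96,-23,74)]),k,T): print(q.round(0)); cv2.circle(im,tuple(int(v) for v in q),3,(255,0,255),-1) if abs(q).max()<2000 else 0
cv2.imwrite("pics/w1a.png",im)
E
```

```text
[ 0.49983648 -0.02355534  0.23064659] [ 3.14002589 -0.00605681 -0.06287803]
blank_mid 0.95 [182.4, 210.5] (158, 192, 50, 43)
blank_mid 0.72 [328.2, 161.0] (299, 133, 59, 52)
blank_mid 0.72 [509.3, 104.7] (477, 74, 64, 65)
blank_mid 0.58 [486.2, 225.6] (456, 198, 60, 57)
[254.  57.]
[196.  57.]
[205. 175.]
[259. 175.]
[449. 145.]
[436. 263.]
[306. 140.]
[306. 190.]
[365. 141.]
[363. 191.]
```

View pics/w1a.png

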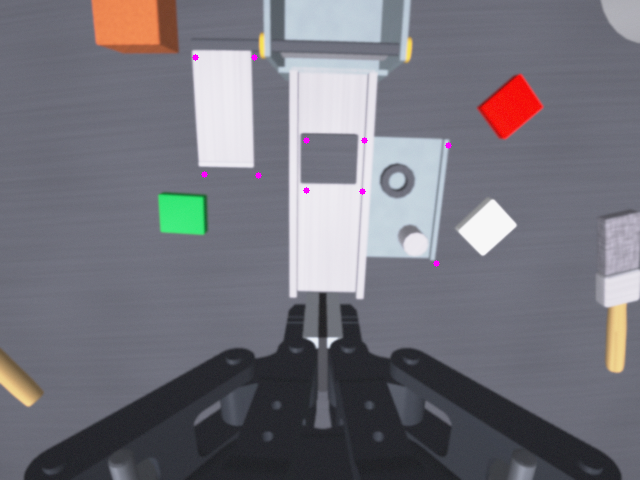

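The overlay is about 6–8 px low, so I'm refitting from this closer view. In the wrist image, the tab corners are at (193,51), (251,51), (254,167) and (199,166), and the ledge corners at (449,138) and (434,260).

```bash
python3 - <<'E'
from h import *
s=arm.state();k,T=wTc("wrist",s)
B=[(-80,97,101.5),(-80,57,101.5),(-60,-100,45),(-170,-100,45),(-200,33,74),(-200,-33,74),(0,97,100)]
uv=np.array([(199,166),(254,167),(449,138),(434,260),(290,297),(363,298),(192,44)])
p,e=fit(B,uv,k,T,[.62,-.04,-.07]);print(p.round(4),e.round(1).tolist())
bl=np.array([(301,133),(357,134),(357,184),(300,184)]).mean(0)
print("blank",least_squares(lambda a:(proj(box2w(p,[(a[0],a[1],74)]),k,T)-bl).ravel(),[-80,0]).x.round(1))
y=s["tool_rot"][2]
d=s["position"][:2]-p[:2];c,si=np.cos(p[2]),np.sin(p[2]);print("tcp in box",1e3*np.array([c*d[0]+si*d[1],-si*d[0]+c*d[1]]))
E
```

```text
[ 0.6274 -0.0464 -0.0909] [[0.7, -1.6], [0.3, -1.7], [-2.8, 1.1], [-1.5, -2.1], [0.7, 0.8], [1.2, 1.1], [0.9, 1.7]]
blank [-76.8   2.2]
tcp in box [-127.39797583    6.75003357]
```

Request:
step_arm(
  increments=[
    {"dx": 0, "dy": 0.008, "dz": 0.05, "wx": 0, "wy": 0, "wz": 1.0, "fingers": 0},
    {"dx": 0, "dy": 0, "dz": 0.05, "wx": 0, "wy": 0, "wz": 0, "fingers": 0},
    {"dx": 0, "dy": 0, "dz": 0.04, "wx": 0, "wy": 0, "wz": 0, "fingers": 0},
    {"dx": 0, "dy": 0, "dz": 0, "wx": 0, "wy": 0, "wz": 0, "fingers": 0},
  ],
)

```text
time: 2.95
position: [0.5054, -0.0435, 0.0885]
tool_rot: [3.136, -0.013, -0.097]
contact_force: [-1.3, -0.3, -0.5]
width: 0.001
```

```bash
python3 - <<'E'
from h import *
s=arm.state();print(s["position"],s["tool_rot"])
im=get_image("wrist")
cv2.imwrite("pics/w2.png",im[:,:,::-1])
E
```

```text
[ 0.505413   -0.04352104  0.0884861 ] [ 3.13635913 -0.01321535 -0.09661271]
```

View pics/w2.png

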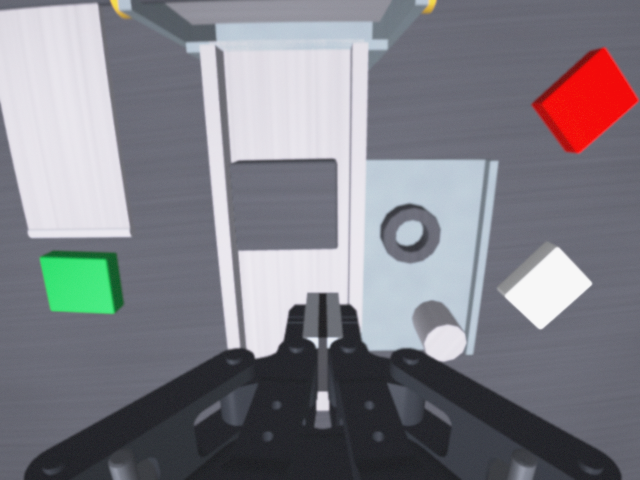

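```bash
cat >> h.py <<'E'
def tcpbox(s,p):
    d=s["position"][:2]-np.array(p[:2]);c,si=np.cos(p[2]),np.sin(p[2]);return (1e3*np.array([c*d[0]+si*d[1],-si*d[0]+c*d[1]])).round(1),round(s["tool_rot"][2]-p[2],3)
E
python3 - <<'E'
from h import *
s=arm.state();k,T=wTc("wrist",s);print(s["position"],s["qd"].round(3) if hasattr(s["qd"],"round") else s["qd"])
# (box pt, u or None, v or None); unknown x of rail points as free vars via line interpolation
def res(p):
    f=lambda B:proj(box2w(p,[B]),k,T)[0]
    r=[]
    a=f((-80,97,100));b=f((-80,57,100));r+=[a[0]-29,a[1]-237,b[0]-131,b[1]-236]
    r+=[f((-60,-60,45))[1]-160,f((-170,-80,45))[1]-351]
    for y,(u0,v0,u1,v1) in((33,(202,45,227,350)),(-33,(369,45,362,300))):
        for x in(-30,-120):
            q=f((x,y,74));r.append(q[0]-(u0+(u1-u0)*(q[1]-v0)/(v1-v0)))
    return np.array(r)
o=least_squares(res,[.625,-.045,-.08]);p=o.x;print(p.round(4),o.fun.round(1))
bl=np.array([(232,160),(336,159),(337,248),(238,249)]).mean(0)
print("blank",least_squares(lambda a:(proj(box2w(p,[(a[0],a[1],74)]),k,T)-bl).ravel(),[-80,0]).x.round(1),"tcp",tcpbox(s,p))
E
```

```text
[ 0.50650868 -0.04359023  0.09002398] [-0.009 -0.044 -0.001 -0.026 -0.001  0.02  -0.002]
[ 0.6263 -0.0391 -0.0861] [ 5.3 -1.6  2.1 -1.8  2.8 -0.6 -3.2 -0.6 -2.6 -1.4]
blank [-74.5   0.8] tcp (array([-118.9,  -14.7]), np.float64(-0.011))
```

Request:
step_arm(
  increments=[
    {"dx": 0, "dy": -0.014, "dz": 0, "wx": 0, "wy": -0.6, "wz": -0.5, "fingers": 0},
    {"dx": 0, "dy": 0, "dz": 0, "wx": 0, "wy": 0, "wz": 0, "fingers": 0},
    {"dx": 0, "dy": 0, "dz": 0, "wx": 0, "wy": 0, "wz": 0, "fingers": 0},
  ],
)

```text
time: 3.38
position: [0.5108, -0.0292, 0.094]
tool_rot: [3.137, -0.011, -0.088]
contact_force: [-0.5, 1.0, -0.8]
width: 0.0
```

```bash
python3 - <<'E'
from h import *
s=arm.state();print(s["position"],s["tool_rot"],tcpbox(s,[.6263,-.0391,-.0861]))
E
```

```text
[ 0.51080415 -0.02916459  0.09403161] [ 3.13707547 -0.01126411 -0.08832436] (array([-115.9,   -0. ]), np.float64(-0.002))
```

Request:
step_arm(
  increments=[
    {"dx": -0.004, "dy": 0, "dz": 0.016, "wx": 0, "wy": 0, "wz": 0, "fingers": 0},
    {"dx": -0.001, "dy": 0, "dz": 0.013, "wx": 0, "wy": 0, "wz": 0, "fingers": 0},
  ],
)

```text
time: 3.62
position: [0.5078, -0.0287, 0.0665]
tool_rot: [3.138, -0.016, -0.088]
contact_force: [-0.3, 0.1, 1.2]
width: -0.003
```

Request:
step_arm(
  increments=[
    {"dx": 0.008, "dy": 0, "dz": 0.001, "wx": 0, "wy": 0, "wz": 0, "fingers": 0},
    {"dx": 0.008, "dy": 0, "dz": 0.001, "wx": 0, "wy": 0, "wz": 0, "fingers": 0},
    {"dx": 0.008, "dy": 0, "dz": 0.001, "wx": 0, "wy": 0, "wz": 0, "fingers": 0},
    {"dx": 0.006, "dy": 0, "dz": 0.001, "wx": 0, "wy": 0, "wz": 0, "fingers": 0},
  ],
)

```text
time: 4.12
position: [0.539, -0.0317, 0.063]
tool_rot: [3.137, -0.014, -0.088]
contact_force: [-2.3, 0.3, 1.4]
width: -0.003
```

Request:
step_arm(
  increments=[
    {"dx": 0.006, "dy": 0, "dz": -0.002, "wx": 0, "wy": 0, "wz": 0, "fingers": 0},
    {"dx": 0.003, "dy": 0, "dz": -0.001, "wx": 0, "wy": 0, "wz": 0, "fingers": 0},
    {"dx": -0.01, "dy": 0, "dz": 0, "wx": 0, "wy": 0, "wz": 0, "fingers": 0},
    {"dx": -0.005, "dy": 0, "dz": -0.015, "wx": 0, "wy": 0, "wz": 0, "fingers": 0},
    {"dx": -0.005, "dy": 0, "dz": -0.04, "wx": 0, "wy": 0, "wz": 0, "fingers": 0.7},
    {"dx": 0, "dy": 0, "dz": -0.01, "wx": 0, "wy": 0, "wz": 0, "fingers": 0.7},
    {"dx": 0, "dy": 0, "dz": 0, "wx": 0, "wy": 0, "wz": 0, "fingers": 0.7},
    {"dx": 0, "dy": 0, "dz": 0, "wx": 0, "wy": 0, "wz": 0, "fingers": 0.7},
  ],
)

```text
time: 5.12
position: [0.5263, -0.0303, 0.1349]
tool_rot: [3.138, -0.017, -0.088]
contact_force: [0.4, -0.0, -0.6]
width: 0.697
```

```bash
python3 - <<'E'
from h import *
s=arm.state();print(s["position"],s["tool_rot"],tcpbox(s,[.6263,-.0391,-.0861]),s["width"])
cv2.imwrite("pics/w3.png",get_image("wrist")[:,:,::-1])
E
```

```text
[ 0.52627449 -0.03027075  0.13486771] [ 3.13758715 -0.01660856 -0.08807347] (array([-100.4,    0.2]), np.float64(-0.002)) 0.6970449343724239
```

View pics/w3.png

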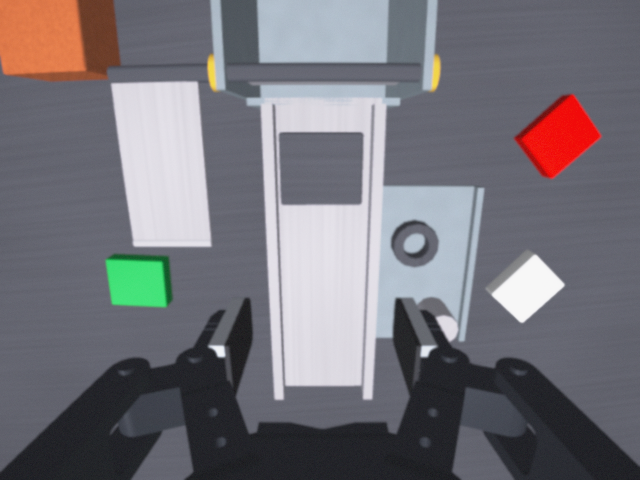

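```bash
python3 - <<'E'
from h import *
s=arm.state();k,T=wTc("wrist",s)
B=[(-80,97,100),(-80,57,100),(-200,33,74),(-200,-33,74),(0,97,100)]
uv=np.array([(134,246),(211,245),(275,398),(372,398),(107,73)],float)
def res(p,z=0):
    f=lambda B:proj(box2w(p,[B]),k,T)[0]
    r=(proj(box2w(p,B),k,T)-uv).ravel()
    return np.append(r,[f((-60,-60,45))[1]-187,f((-170,-60,45))[1]-339])
o=least_squares(res,[.625,-.045,-.08]);p=o.x;print(p.round(4),o.fun.round(1))
for i,q in enumerate([(280,133),(362,133),(362,204),(281,204)]):
  print("blank",least_squares(lambda a:(proj(box2w(p,[(a[0],a[1],74)]),k,T)-q).ravel(),[-80,0]).x.round(1))
print(s["position"],"tcp",tcpbox(s,p))
E
```

```text
[ 0.6264 -0.0389 -0.0828] [-0.6 -2.4 -0.7 -1.9 -0.6  2.1 -0.1  1.5  1.8  3.3 -1.3 -1.8]
blank [-26.9  22.3]
blank [-27.1 -21.4]
blank [-65.7 -22.4]
blank [-65.4  23.2]
[ 0.5262297  -0.03026581  0.1346909 ] tcp (array([-100.5,    0.3]), np.float64(-0.005))
```

Request:
step_arm(
  increments=[
    {"dx": 0.004, "dy": 0, "dz": 0, "wx": 0, "wy": 0, "wz": 0, "fingers": 0},
    {"dx": 0, "dy": 0, "dz": 0.01, "wx": 0, "wy": 0, "wz": 0, "fingers": 0},
    {"dx": 0, "dy": 0, "dz": 0.022, "wx": 0, "wy": 0, "wz": 0, "fingers": 0},
    {"dx": 0, "dy": 0, "dz": 0.02, "wx": 0, "wy": 0, "wz": 0, "fingers": 0},
  ],
)

```text
time: 5.68
position: [0.5315, -0.031, 0.0794]
tool_rot: [3.137, -0.016, -0.088]
contact_force: [0.6, -0.0, 0.4]
width: -0.002
```

Request:
step_arm(
  increments=[
    {"dx": 0, "dy": 0, "dz": 0.014, "wx": 0, "wy": 0, "wz": 0, "fingers": 0},
    {"dx": 0.008, "dy": 0, "dz": 0, "wx": 0, "wy": 0, "wz": 0, "fingers": 0},
    {"dx": 0.008, "dy": 0, "dz": 0, "wx": 0, "wy": 0, "wz": 0, "fingers": 0},
    {"dx": 0.006, "dy": 0, "dz": -0.001, "wx": 0, "wy": 0, "wz": 0, "fingers": 0},
  ],
)

```text
time: 6.18
position: [0.5537, -0.0331, 0.064]
tool_rot: [3.137, -0.011, -0.088]
contact_force: [-1.3, -0.0, -0.0]
width: -0.001
```

Request:
step_arm(
  increments=[
    {"dx": 0.006, "dy": 0, "dz": -0.001, "wx": 0, "wy": 0, "wz": 0, "fingers": 0},
    {"dx": 0.003, "dy": 0, "dz": -0.001, "wx": 0, "wy": 0, "wz": 0, "fingers": 0},
    {"dx": -0.01, "dy": 0, "dz": 0, "wx": 0, "wy": 0, "wz": 0, "fingers": 0},
    {"dx": -0.004, "dy": 0, "dz": -0.015, "wx": 0, "wy": 0, "wz": 0, "fingers": 0},
    {"dx": 0, "dy": 0, "dz": -0.04, "wx": 0, "wy": 0, "wz": 0, "fingers": 0.7},
    {"dx": 0, "dy": -0.018, "dz": -0.01, "wx": 0, "wy": 0, "wz": 0, "fingers": 0.7},
    {"dx": 0, "dy": -0.018, "dz": 0, "wx": 0, "wy": 0, "wz": 0, "fingers": 0.7},
    {"dx": 0, "dy": 0, "dz": 0.002, "wx": 0, "wy": 0, "wz": 0, "fingers": 0.7},
  ],
)

```text
time: 7.18
position: [0.5505, 0.0061, 0.134]
tool_rot: [3.138, -0.014, -0.087]
contact_force: [0.9, -0.5, -0.2]
width: 0.698
```

```bash
python3 - <<'E'
from h import *
s=arm.state();p=[.6264,-.0389,-.0828];print(s["position"],s["tool_rot"],tcpbox(s,p),s["width"])
k,T=wTc("wrist",s)
cv2.imwrite("pics/w4.png",get_image("wrist")[:,:,::-1])
for v in (-53,-13):print(proj(box2w(p,[(v,23,74),(v,-23,74)]),k,T).round())
E
```

```text
[0.55051775 0.00612572 0.13404334] [ 3.13809645 -0.01440317 -0.08744794] (array([-79.3,  38.6]), np.float64(-0.005)) 0.6977890210053134
[[349. 219.]
 [430. 219.]]
[[351. 147.]
 [436. 147.]]
```

View pics/w4.png

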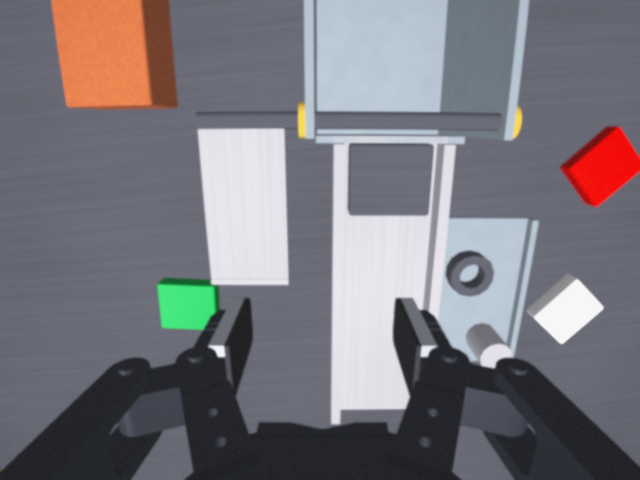

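Request:
step_arm(
  increments=[
    {"dx": 0.009, "dy": 0.001, "dz": 0.01, "wx": 0, "wy": 0, "wz": 0, "fingers": 0.7},
    {"dx": 0, "dy": 0, "dz": 0.015, "wx": 0, "wy": 0, "wz": 0, "fingers": 0.7},
    {"dx": 0, "dy": 0, "dz": 0.015, "wx": 0, "wy": 0, "wz": 0, "fingers": 0.7},
  ],
)

```text
time: 7.6
position: [0.5597, 0.0016, 0.09]
tool_rot: [3.136, -0.012, -0.09]
contact_force: [0.8, 1.0, 3.2]
width: 0.7
```

```bash
python3 - <<'E'
from h import *
s=arm.state();p=[.6264,-.0389,-.0828];print(s["position"],s["contact_force"],tcpbox(s,p))
E
```

```text
[0.55971038 0.00156599 0.08997846] [0.84265292 0.98555483 3.1687674 ] (array([-69.8,  34.8]), np.float64(-0.007))
```

Request:
step_arm(
  increments=[
    {"dx": 0, "dy": 0, "dz": 0.01, "wx": 0, "wy": 0, "wz": 0, "fingers": 0.7},
    {"dx": 0, "dy": 0, "dz": 0.01, "wx": 0, "wy": 0, "wz": 0, "fingers": 0.7},
    {"dx": 0, "dy": 0, "dz": 0.005, "wx": 0, "wy": 0, "wz": 0, "fingers": 0.7},
  ],
)

```text
time: 7.98
position: [0.5607, 0.001, 0.0624]
tool_rot: [3.136, -0.013, -0.091]
contact_force: [1.2, 0.0, 4.5]
width: 0.702
```

```bash
python3 - <<'E'
from h import *
s=arm.state();p=[.6264,-.0389,-.0828];print(s["position"],s["contact_force"],tcpbox(s,p))
cv2.imwrite("pics/w5.png",get_image("wrist")[:,:,::-1])
E
```

```text
[0.56073341 0.00099176 0.06235726] [1.23860831 0.02108625 4.52887895] (array([-68.7,  34.3]), np.float64(-0.008))
```

View pics/w5.png

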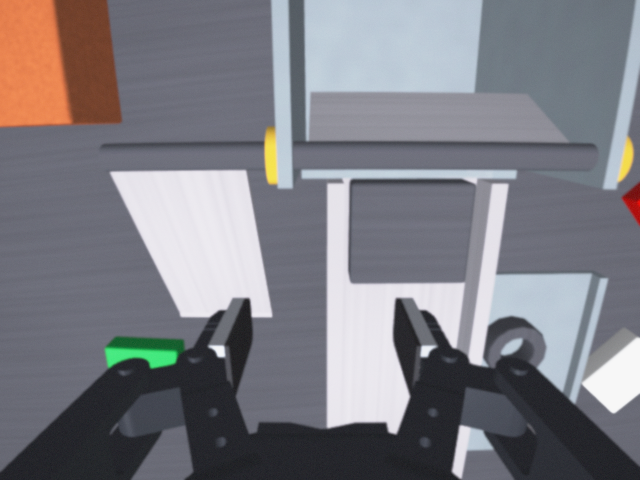

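The tab is held down, the flap is open and the blank is still outside. Now I'll push forward.

Request:
step_arm(
  increments=[
    {"dx": 0.006, "dy": 0, "dz": 0, "wx": 0, "wy": 0, "wz": 0, "fingers": 0.7},
    {"dx": 0.006, "dy": 0, "dz": 0, "wx": 0, "wy": 0, "wz": 0, "fingers": 0.7},
    {"dx": 0.006, "dy": 0, "dz": 0, "wx": 0, "wy": 0, "wz": 0, "fingers": 0.7},
  ],
)

```text
time: 8.4
position: [0.5728, -0.0008, 0.0609]
tool_rot: [3.135, 0.0, -0.09]
contact_force: [-8.6, -0.0, 3.3]
width: 0.704
```

```bash
python3 - <<'E'
from h import *
s=arm.state();p=[.6264,-.0389,-.0828];print(s["position"],s["contact_force"],s["torque"],tcpbox(s,p))
cv2.imwrite("pics/w6.png",get_image("wrist")[:,:,::-1])
E
```

```text
[ 0.57284706 -0.00081178  0.06094673] [-8.6257808  -0.03451102  3.33878331] [0.10588863 1.73009117 0.07532795] (array([-56.5,  33.5]), np.float64(-0.007))
```

View pics/w6.png

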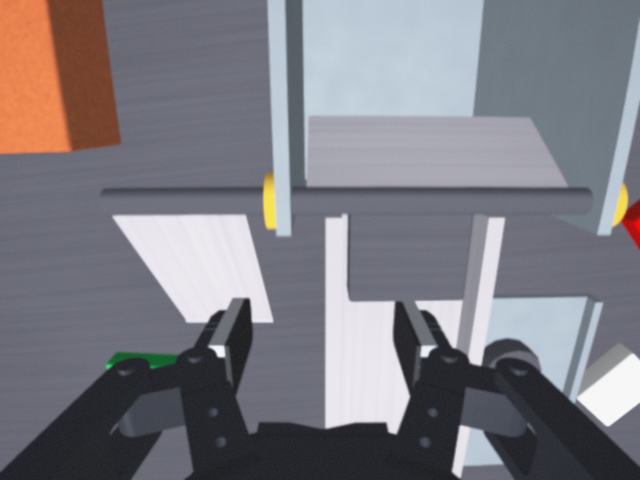

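Request:
step_arm(
  increments=[
    {"dx": 0.008, "dy": 0, "dz": 0, "wx": 0, "wy": 0, "wz": 0, "fingers": 0.7},
    {"dx": 0.008, "dy": 0, "dz": -0.001, "wx": 0, "wy": -0.3, "wz": 0, "fingers": 0.7},
    {"dx": 0.008, "dy": 0, "dz": -0.001, "wx": 0, "wy": 0, "wz": 0, "fingers": 0.7},
  ],
)

```text
time: 8.82
position: [0.5894, -0.0033, 0.0609]
tool_rot: [3.132, 0.023, -0.089]
contact_force: [-10.0, 0.5, 1.7]
width: 0.7
```

Request:
step_arm(
  increments=[
    {"dx": 0.008, "dy": 0, "dz": 0, "wx": 0, "wy": 1.0, "wz": 0, "fingers": 0.7},
    {"dx": 0.008, "dy": 0, "dz": 0, "wx": 0, "wy": 1.0, "wz": 0, "fingers": 0.7},
  ],
)

```text
time: 9.07
position: [0.5982, -0.0048, 0.0584]
tool_rot: [3.13, 0.004, -0.087]
contact_force: [-10.2, 0.2, -0.6]
width: 0.699
```

```bash
python3 - <<'E'
from h import *
s=arm.state();p=[.6264,-.0389,-.0828];print(s["position"],s["contact_force"],s["torque"],tcpbox(s,p))
cv2.imwrite("pics/w7.png",get_image("wrist")[:,:,::-1])
E
```

```text
[ 0.59818545 -0.00477337  0.05835781] [-10.2373193    0.17471042  -0.60363506] [0.21579464 2.424071   0.33552323] (array([-30.9,  31.7]), np.float64(-0.004))
```

View pics/w7.png

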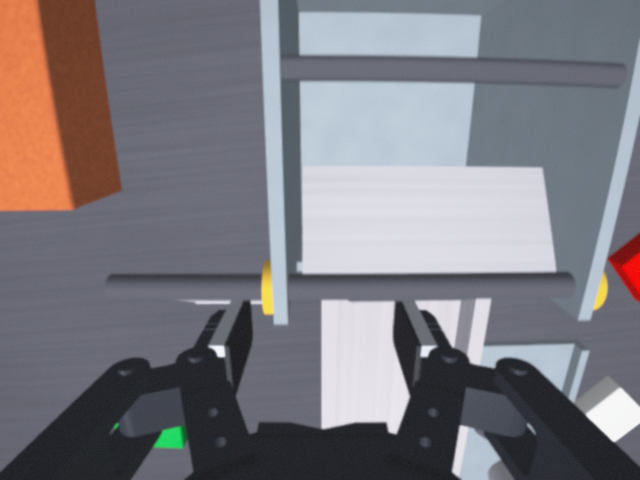

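Request:
step_arm(
  increments=[
    {"dx": 0.008, "dy": -0.002, "dz": -0.003, "wx": 0, "wy": 0.3, "wz": 0, "fingers": 0.7},
    {"dx": 0.008, "dy": -0.001, "dz": -0.002, "wx": 0, "wy": 0.3, "wz": 0, "fingers": 0.7},
  ],
)

```text
time: 9.38
position: [0.6059, -0.0044, 0.06]
tool_rot: [3.126, 0.011, -0.086]
contact_force: [-11.9, 0.2, -4.4]
width: 0.7
```

```bash
python3 - <<'E'
from h import *
s=arm.state();p=[.6264,-.0389,-.0828];print(s["position"],s["tool_rot"],s["contact_force"],s["torque"],tcpbox(s,p))
im=get_image("wrist");cv2.imwrite("pics/w8.png",im[:,:,::-1])
for c in("wrist","scene","top"):
    if c!="wrist": cv2.imwrite(f"pics/{c}8.png",get_image(c)[:,:,::-1])
    for d in spotter.outline_of(c,"blank_mid")[:5]:print(c,d["confidence"],d["point"],cv2.boundingRect(d["mask"].astype(np.uint8)))
k,T=wTc("top");print(proj(box2w(p,[(15,0,60),(44,0,15),(5,0,74)]),k,T))
a=cv2.imread("pics/scene8.png")[190:325,230:410];b=cv2.imread("pics/w8.png")
cv2.imwrite("pics/c8.png",np.hstack([cv2.resize(a,(400,300),interpolation=cv2.INTER_CUBIC),cv2.resize(b,(400,300))]))
E
```

```text
[ 0.60587674 -0.0044401   0.05998424] [ 3.12615339  0.01146872 -0.08628384] [-11.88512393   0.22415535  -4.40671184] [-0.08774943  2.65469458  0.33488948] (array([-23.3,  32.6]), np.float64(-0.003))
wrist 0.92 [630.7, 274.6] (604, 239, 36, 76)
wrist 0.85 [608.5, 410.7] (576, 382, 64, 59)
wrist 0.76 [174.1, 441.3] (151, 426, 38, 28)
scene 0.81 [390.6, 274.3] (377, 263, 28, 21)
scene 0.6 [256.3, 231.0] (249, 228, 21, 12)
top 0.81 [245.2, 267.4] (237, 260, 20, 17)
top 0.6 [369.8, 242.0] (363, 231, 19, 18)
top 0.52 [364.8, 283.7] (354, 274, 22, 22)
[[308.44508126 210.77024031]
 [309.41618886 202.40991634]
 [308.08764333 213.86333943]]
```

View pics/c8.png

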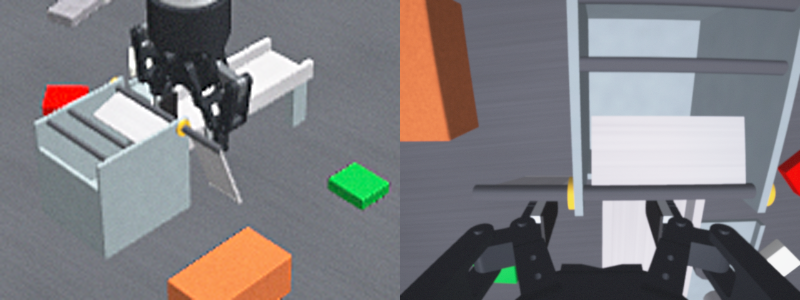

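Request:
step_arm(
  increments=[
    {"dx": 0.007, "dy": 0, "dz": 0, "wx": 0, "wy": 0.4, "wz": 0, "fingers": 0.7},
    {"dx": 0.005, "dy": 0, "dz": 0, "wx": 0, "wy": 0.3, "wz": 0, "fingers": 0.7},
    {"dx": 0.004, "dy": 0, "dz": 0, "wx": 0, "wy": 0, "wz": 0, "fingers": 0.7},
  ],
)

```text
time: 10.05
position: [0.6127, -0.0052, 0.0574]
tool_rot: [3.124, 0.019, -0.084]
contact_force: [-8.7, 1.5, 8.1]
width: 0.703
```

```bash
python3 - <<'E'
from h import *
s=arm.state();p=[.6264,-.0389,-.0828];print(s["position"],s["tool_rot"],s["contact_force"],s["torque"],tcpbox(s,p))
im=get_image("scene");cv2.imwrite("pics/s9.png",im[:,:,::-1]);b=get_image("wrist")[:,:,::-1]
a=im[190:325,230:410,::-1]
cv2.imwrite("pics/c9.png",np.hstack([cv2.resize(a,(400,300),interpolation=cv2.INTER_CUBIC),cv2.resize(b,(400,300))]))
E
```

```text
[ 0.61265669 -0.00521236  0.05743178] [ 3.12448612  0.01856806 -0.08394303] [-8.73351395  1.47654026  8.1295634 ] [0.40593734 1.91672555 0.24754112] (array([-16.5,  32.4]), np.float64(-0.001))
```

View pics/c9.png

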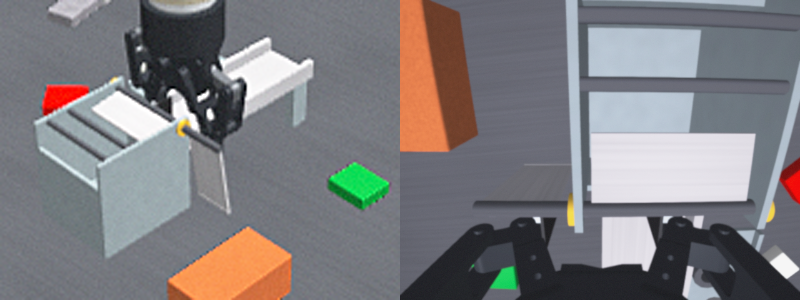

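The blank's rear has been pushed past the deck edge: finger front x ≈ -5, edge at -8. I'm retracting along the tab and then lifting, so that the flap closes.

Request:
step_arm(
  increments=[
    {"dx": -0.008, "dy": 0, "dz": -0.002, "wx": 0, "wy": 0, "wz": 0, "fingers": 0.7},
    {"dx": -0.012, "dy": 0, "dz": -0.001, "wx": 0, "wy": 0, "wz": 0, "fingers": 0.7},
    {"dx": -0.015, "dy": 0, "dz": 0, "wx": 0, "wy": 0, "wz": 0, "fingers": 0.7},
  ],
)

```text
time: 10.52
position: [0.578, -0.0016, 0.0628]
tool_rot: [3.125, 0.018, -0.083]
contact_force: [-0.3, 0.6, 6.2]
width: 0.701
```

```bash
python3 - <<'E'
from h import *
s=arm.state();p=[.6264,-.0389,-.0828];print(s["position"],s["contact_force"],tcpbox(s,p))
im=get_image("wrist");cv2.imwrite("pics/w10.png",im[:,:,::-1])
k,T=wTc("wrist",s);print(proj(box2w(p,[(20,0,8),(60,0,8),(5,0,74)]),k,T).round())
E
```

```text
[ 0.578035   -0.00161361  0.06282568] [-0.28582609  0.62761166  6.20099118] (array([-51.3,  33.2]), np.float64(-0.001))
[[385. 134.]
 [389.  50.]
 [416. 188.]]
```

View pics/w10.png

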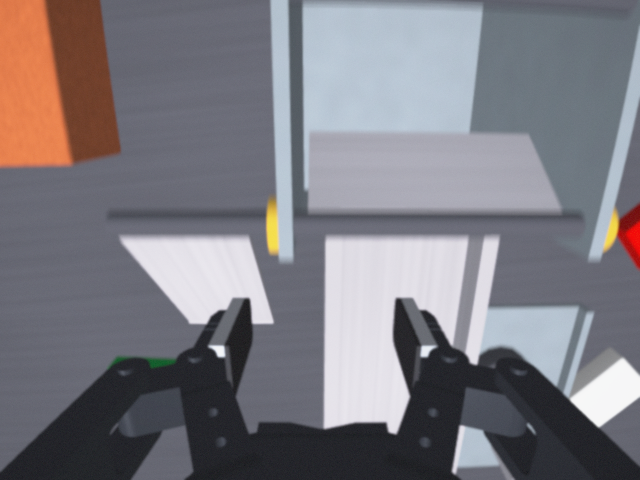

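The deck is empty, so the blank has dropped in. I'm lifting off.

Request:
step_arm(
  increments=[
    {"dx": 0, "dy": 0, "dz": -0.015, "wx": 0, "wy": 0, "wz": 0, "fingers": 0.7},
    {"dx": 0, "dy": 0, "dz": -0.015, "wx": 0, "wy": 0, "wz": 0, "fingers": 0.7},
    {"dx": 0, "dy": 0, "dz": -0.02, "wx": 0, "wy": 0, "wz": 0, "fingers": 0.7},
    {"dx": 0, "dy": 0, "dz": -0.04, "wx": 0, "wy": 0, "wz": 0, "fingers": 0.7},
    {"dx": 0, "dy": 0, "dz": -0.05, "wx": 0, "wy": 0, "wz": 0, "fingers": 0.7},
    {"dx": -0.03, "dy": 0, "dz": -0.04, "wx": 0, "wy": 0, "wz": 0, "fingers": 0.7},
    {"dx": 0, "dy": 0, "dz": 0, "wx": 0, "wy": 0, "wz": 0, "fingers": 0.7},
    {"dx": 0, "dy": 0, "dz": 0, "wx": 0, "wy": 0, "wz": 0, "fingers": 0.7},
  ],
)

```text
time: 11.58
position: [0.5544, 0.0028, 0.2558]
tool_rot: [3.126, 0.011, -0.085]
contact_force: [0.4, 0.2, 0.4]
width: 0.703
```

```bash
python3 - <<'E'
from h import *
s=arm.state();p=[.6264,-.0389,-.0828];print(s["position"],s["contact_force"],tcpbox(s,p))
for c in("wrist","top"):
    im=get_image(c);cv2.imwrite(f"pics/{c}11.png",im[:,:,::-1]);k,T=wTc(c,s)
    for t in("blank_mid","flap","stub","nut"):
        for d in spotter.outline_of(c,t)[:5]:
            print(c,t,round(d["confidence"],2),np.round(d["point"]),cv2.boundingRect(d["mask"].astype(np.uint8)))
    print("bin/flap/tab",proj(box2w(p,[(0,0,15),(44,0,15),(80,0,15),(-80,77,100)]),k,T).round().tolist())
    # dark (blank) pixels inside bin floor polygon
    q=proj(box2w(p,[(5,35,15),(90,35,15),(90,-35,15),(5,-35,15)]),k,T).astype(np.int32)
    m=np.zeros(im.shape[:2],np.uint8);cv2.fillPoly(m,[q],1);g=cv2.cvtColor(im,cv2.COLOR_RGB2GRAY)
    x,y,w,h=cv2.boundingRect(q);x0,y0=max(x,0),max(y,0);print(x0,y0,w,h)
    sub=g[y0:y+h,x0:x+w];st=max(1,sub.shape[0]//14);print(sub[::st,::max(1,sub.shape[1]//14)])
E
```

```text
[0.55441724 0.00277172 0.25580987] [0.38091441 0.19352962 0.37846127] (array([-75.2,  35.6]), np.float64(-0.002))
wrist blank_mid 0.92 [514. 150.] (485, 124, 58, 56)
wrist blank_mid 0.88 [358. 115.] (331, 111, 50, 7)
wrist blank_mid 0.84 [495. 256.] (466, 231, 53, 51)
wrist blank_mid 0.65 [220. 250.] (198, 232, 45, 39)
wrist flap 0.77 [275. 157.] (240, 117, 183, 108)
wrist stub 0.96 [430. 278.] (416, 261, 29, 30)
wrist nut 0.92 [414. 222.] (400, 210, 32, 30)
bin/flap/tab [[354.0, 121.0], [355.0, 74.0], [356.0, 33.0], [270.0, 223.0]]
318 20 76 97
[[204 202 203 201 202 203 204 202 202 200 200 200 202 201 201 201]
 [204 204 203 204 203 205 205 201 200 202 200 202 203 203 202 204]
 [152 154 155 157 157 158 159 159 162 163 165 171 175 179 178 179]
 [113 113 113 114 113 112 115 113 114 113 114 115 114 114 115 113]
 [205 206 206 204 204 205 204 203 204 202 201 204 204 200 201 198]
 [207 208 207 206 205 205 203 206 204 203 203 207 209 205 204 203]
 [205 208 209 209 206 207 206 206 207 206 206 205 205 205 203 204]
 [210 208 210 207 206 203 204 204 203 206 208 205 204 204 204 204]
 [208 211 20
[... 1428 characters left out ...]
 124 203 223 224 223 223 222]
 [135 135 107 118 127 118 100 126 122 129 204 223 223 223 222 222]
 [140 140 111 120 127 118  99 125 123 122 202 225 223 222 222 222]
 [145 145 122 123 127 120  98 125 124 115 201 224 223 223 222 221]
 [150 149 126 121 128 120  96 125 125 109 199 225 223 223 222 221]
 [154 154 129 117 127 122  96 125 126 115 197 223 223 223 223 222]
 [160 159 136 118 128 123  96 123 127 117 184 223 223 222 222 222]
 [167 166 146 116 128 125  97 121 126 121 183 223 223 222 221 221]
 [165 166 148 113 128 127  98 119 128 124 174 221 223 222 220 220]
 [136 140 137 115 128 127  98 118 128 125 152 186 199 202 211 211]
 [122 124 125 118 129 128  99 117 129 120 115 120 129 129 138 142]]
```

The spotter shows a thin dark sliver just behind the flap, so the blank may be leaning on the drop wall. I'm moving over the bin, where the camera looks back at it, to measure it.

Request:
step_arm(
  increments=[
    {"dx": 0.05, "dy": 0.018, "dz": -0.01, "wx": 0, "wy": 0, "wz": 0, "fingers": 0.7},
    {"dx": 0.05, "dy": 0.018, "dz": -0.01, "wx": 0, "wy": 0, "wz": 0, "fingers": 0.7},
    {"dx": 0, "dy": 0, "dz": 0, "wx": 0, "wy": 0, "wz": 0, "fingers": 0.7},
    {"dx": 0, "dy": 0, "dz": 0, "wx": 0, "wy": 0, "wz": 0, "fingers": 0.7},
  ],
)

```text
time: 12.58
position: [0.6515, -0.0414, 0.2728]
tool_rot: [3.126, 0.017, -0.083]
contact_force: [0.4, -0.5, -0.4]
width: 0.702
```

```bash
python3 - <<'E'
from h import *
s=arm.state();p=[.6264,-.0389,-.0828];print(s["position"],tcpbox(s,p))
im=get_image("wrist");cv2.imwrite("pics/w12.png",im[:,:,::-1]);k,T=wTc("wrist",s)
for d in spotter.outline_of("wrist","blank_mid")[:5]:print(round(d["confidence"],2),np.round(d["point"]),cv2.boundingRect(d["mask"].astype(np.uint8)))
for n,q in dict(floorfront=(-8,0,8),edge=(-8,0,60),pin=(0,0,104),flapbot=(0,0,62),floorback=(96,0,8),L=(20,43,8),Rr=(20,-43,8),tabend=(-80,77,100)).items():print(n,proj(box2w(p,[q]),k,T)[0].round())
g=cv2.cvtColor(im,cv2.COLOR_RGB2GRAY);u=int(proj(box2w(p,[(0,0,30)]),k,T)[0][0])
for v in range(60,330,4):print(v,g[v,u-60:u+61:10].tolist())
E
```

```text
[ 0.65152708 -0.04136157  0.27280387] (array([25.2, -0.4]), np.float64(0.0))
0.93 [195. 314.] (182, 304, 36, 32)
0.87 [450. 320.] (434, 301, 38, 41)
0.86 [464. 237.] (439, 212, 52, 48)
0.69 [316. 217.] (296, 204, 46, 20)
floorfront [318. 219.]
edge [319. 233.]
pin [319. 239.]
flapbot [319. 226.]
floorback [318. 124.]
L [280. 194.]
Rr [357. 194.]
tabend [240. 316.]
60 [109, 110, 112, 113, 116, 115, 115, 113, 113, 114, 118, 116, 116]
64 [113, 112, 112, 112, 111, 112, 115, 115, 113, 117, 117, 117, 116]
68 [110, 109, 114, 114, 113, 115, 113, 116, 113, 116, 116, 117, 113]
72 [114, 113, 113, 112, 111, 113, 113, 114, 114, 112, 113, 115, 115]
76 [110, 110, 110, 112, 113, 113, 114, 113, 112, 114, 115, 114, 115]
80 [111, 113, 113, 112, 113, 112, 113, 114, 114, 116, 116, 118, 118]
84 [114, 114, 117, 115, 114, 113, 114, 115, 119, 118, 118, 117, 118]
88 [114, 113, 113, 115, 117, 116, 117, 116, 114, 114, 116, 118, 114]
92 [115, 116, 115, 116, 113, 112, 114, 114, 115, 117, 116, 118, 117]
96 [113, 113, 114, 114, 115, 116, 118, 116, 116, 116, 116, 116, 115]
100 [116, 115, 116, 116, 117, 115, 114, 115
[... 3291 characters left out ...]
 208]
292 [228, 114, 116, 225, 236, 235, 234, 234, 234, 235, 210, 160, 180]
296 [230, 116, 116, 224, 236, 235, 235, 235, 234, 234, 209, 69, 77]
300 [231, 112, 111, 219, 237, 236, 235, 234, 235, 236, 203, 116, 118]
304 [232, 114, 114, 215, 236, 236, 236, 235, 235, 236, 189, 190, 177]
308 [231, 115, 113, 209, 237, 237, 235, 235, 235, 236, 198, 176, 82]
312 [232, 117, 118, 203, 237, 236, 235, 235, 235, 236, 208, 81, 88]
316 [234, 116, 116, 199, 237, 237, 235, 235, 236, 237, 209, 117, 120]
320 [115, 112, 115, 191, 237, 237, 235, 235, 236, 237, 207, 204, 207]
324 [115, 115, 115, 187, 236, 238, 235, 234, 235, 236, 210, 210, 207]
328 [115, 114, 116, 182, 237, 237, 235, 235, 236, 236, 211, 209, 206]
```

The measurements fit: the blank stands on the bin floor against the drop wall. Its lower front edge is at v≈205, 41 px wide (floor scale), and its top edge is 46 px wide (z≈48). That puts its centre near x≈-1, z≈28. The tab end is at v≈317 against 316 predicted, so the flap is shut. Handing in.

```bash
python3 -c "
from bench import arm
s=arm.state();print(s['time'],s['contact_force'],arm.hand_in())"
```

```text
the job is handed in; nothing more can be done
12.675 [-0.12155299  0.31583536 -0.41970028] None
```

The blank is in the bin and the flap is shut. I handed the job in at 12.7 s; no verdict is reported.

**What I did:** I pushed the blank along the channel with the shut fingers in two goes. Then, with the jaws 70% open, one fingertip held the thumb tab down while the other pushed the blank under the open flap. I backed off along the tab, lifted clear, and the flap closed.

**Last checks:**
- **Deck:** it is empty.
- **Blank:** it stands on edge on the bin floor, leaning on the drop wall, with its centre at about x -1, z 28 mm. The allowed x starts at -8, so it passes by about 7 mm. It landed upright rather than flat.
- **Flap:** the tab end is within 1 px of its closed position, so the flap is shut.
- **Bystanders:** the stub and nut still showed on the ledge and the arm touched nothing else that I saw. I did not re-measure any of the bystanders.
- **Robot:** it is clear of everything, with contact force near zero.

**Disagreements and limits:**
- The first box fits from the top and wrist cameras differed by about 8 mm. The later close-up fits agreed with each other and I used those.
- The last blank and flap checks were worked out from pixel values, because the picture limit was used up.
- I did not measure the force between the blank and the flap. By the geometry, the flap stayed clear of the blank throughout.

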